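# Hold the engraver's sprung lid just below its balance point

## Robot

A 7-joint arm with a two-finger parallel gripper is mounted at the origin on the work surface. World frame = base frame: x ahead of the robot, y to its left, z up, the work surface at z = 0. Lengths are in m, angles in rad, forces in N, time in s.
With the tool pointing down it reaches from about 0.425 to 0.825 m from the base axis. Payload 3.6 kg.
Tool frame: the origin (TCP) lies midway between the tips of the shut fingers; the grasp point (between the pads) lies 19 mm behind it; y points along the fingers, x is the direction in which the jaws open and shut, and the axes are right-handed (so a half turn about y gives the same grasp; the last joint's range is limited). The gripper opens to 93 mm and grips with 3 to 60 N. Pads are 15 mm wide; open, the fingers measure 128 mm over their backs; the gripper's body (75 mm by 188 mm) begins 65 mm behind the grasp point.
Start: joints at [1.246, 0.615, -0.013, 1.423, 0.008, 1.103, -0.04], TCP at [0.191, -0.621, 0.219] pointing down, gripper open.
Joint ranges: [-3.12, 3.12], [-0.3, 2.06], [-1.34, 1.32], [0.26, 2.42], [-1.36, 4.5], [0.01, 1.98], [-2.84, 2.84]. Speed limits (rad/s): [2.79, 2.79, 3.14, 3.14, 3.14, 3.14, 3.14].

## Interface

Orientations are given as a unit quaternion [x, y, z, w].
In Python, from cell import robot gives the robot as it stands.
- The arm moves only by the tool move_arm, never from a script. Its argument "steps" is a list of rows, each a list of 3 entries, a list of its own where there are three numbers: the gripper's target within -1 to 1 (fully open at 1, half-way at 0, shut at -1), then the shift along the tool's x, y, z each as a share of 0.02 m, from -1 to 1, then the turn, a rotation vector about the tool's x, y, z each as a share of 4 degrees, from -1 to 1. In form: [[grip, [tx, ty, tz], [ax, ay, az]], ...]. A call has 1 to 5 rows; each row shifts and turns the pose as measured when the row begins, along the tool's axes as they then stand; what a row does not reach is not made up. A row lasts 1/12 s, in which the tool goes at most 41.7 mm and 7.16 degrees, less where a joint would pass 70% of its speed; a pose out of reach is approached as far as the arm can. A call with a number of a shift or a turn outside -1 to 1 is refused whole. A call with a gripper value outside its range is refused whole. The fingers move at their own pace and stop on an object; "grip_force" is the grip in N (left out, the last holds). Time passes only in rows, so rows that do not move let the fingers close. It gives the time, the measured TCP pose, the force and the opening at its end, in the units of the state.
- robot.read_state(): the state, without advancing time (a new reading comes with each control period).
- robot.read_camera(name): name is "side" or "top"; returns the picture (400x640x3 uint8, red, green, blue); there is no depth.
- robot.get_calibration(name): a dict with "fx", "fy", "cx", "cy" (pixels), "R" (3x3) and "t" (3): a world point X has camera coordinates R X + t. Camera axes: x right, y down, z forward; pixel columns grow to the right and rows downward; lengths in m; the calibration is good to about 2 mm. A picture is of the moment at which its call begins. get_calibration takes no time and is no camera call.
- robot.finish_job(): hands the job in, once; it reports no verdict.
The state is a dict: "clock": time; "joints": joint angles; "qd": joint speeds; "joint_torque": joint torques, N m; "tcp_pos": TCP position; "orientation": TCP orientation; "force": force on the tool from outside, world axes, zero at the start; "ft_torque": the same for the moment, N m; "grip_width": opening from 0.0 (shut) to 1.0 (fully open).
Only numpy, scipy, OpenCV 4.12 (cv2) and the standard library are available. Lean on these libraries where they do the work, as an engineer would, in place of code of your own. Each camera call takes 0.05 s, during which the arm holds its last target. There are 200 camera calls.

## Task

A round plywood template lies in one of the two small laser engravers (the other holds a long rectangular one): look through the clear lids to see which, and raise that engraver's sprung lid by its front bar until it is just past its balance point, where the springs take over, keeping hold so that it never flies on up to its stop. Then ease it back and finish holding it there, still in the gripper, just below the balance point (the bar about two or three centimetres lower than at balance), so that it comes down by itself when I have taken the template out. Leave the other lid shut, and do not disturb the templates or the hammer, glue pot and stone slab on the bench.

Things in the scene. Friction and masses are not known exactly. Their poses are not given: they have to be found in the camera images.
- left_engraver: the engraver on the robot's left (+y): fixed white box, 280 mm deep, 280 mm wide, 100 mm high to its rim, under a clear lid. Origin: centre of its underside; x points from its front to its back, y across, z up; turned by up to 0.3 rad. In this frame: front face x = -140 mm, bed top z = 32 mm, hinge axis (along y) x = 90, z = 110 mm, bar of the shut lid x = -182, y = 0, z = 110 mm
- right_engraver: the engraver on the robot's right (-y): the same machine as the left one, with the same frame and sizes
- left_lid (a joint): angle of the left lid, rad: 0 shut, growing as its front rises, stop at 1.4. Balance point 0.90: below it the lid falls shut when let go (weight at the bar 1.2 N when shut, 0.3 N at 0.78), above it the wound hinge springs throw it up to the stop unless held. The hinge has almost no friction. At 0.95 it is just past, at 0.78 just below the balance point
- right_lid (a joint): angle of the right lid, rad; the same lid and springs as the left one, balance point 0.90. Each lid is an aluminium frame with a clear window, 18 mm thick, 280 mm wide, 0.9 kg, its front face 230 mm before the level hinge axis at its back edge
- left_bar (a point): middle of the left lid's front bar, on its axis: round steel, 12 mm thick, level, parallel to the lid's front edge, 78 mm free between its posts, axis 42 mm before the lid's front face (36 mm clear behind it, open below), 272 mm from the hinge axis. Its height is 110 + 272*sin(lid angle) mm: 323 at balance, 331 at 0.95, 301 at 0.78. Being round, it can turn between the fingers
- right_bar (a point): middle of the right lid's front bar, on its axis; the same bar as on the left lid
- disc: the round plywood template, a disc 100 mm across and 8 mm thick, lying on the bed of one engraver under its lid, within 90 mm of that engraver's origin; loose; origin at the centre of its underside
- strip: the rectangular plywood template, 45 x 150 x 8 mm, lying on the bed of the other engraver; loose; origin at the centre of its underside, long side along its y
- hammer: hammer 240 mm long lying on the bench, right of the engravers, origin under its middle; leave alone
- glue_pot: white square glue pot 75 x 75 x 60 mm with a blue brush handle sticking up to 140 mm, on the left; origin at the centre of its underside; leave alone
- granite_slab: dark stone slab 160 x 110 x 35 mm lying between the robot and the engravers; origin at the centre of its underside; leave alone

How it is judged:
By the outcome, as a careful person would: the job done as asked, in the order asked, and still so for the second after the job is handed in, while the arm keeps its last pose, push and grip.
It also fails if it takes over 42 s, if anything falls off the work surface, if the arm or the gripper's body presses on something with over 40 N, if the wrist force passes 120 N, or if a joint passes its speed limit or range.

## Working session

There is one attempt and no reset: what is moved stays moved. The work goes in short steps, Python scripts to look and compute and a tool call to move; the robot and the scene stay as the last step left them, time stands still between calls to the robot, and variables do not carry over. Pictures are saved under pics/ and viewed, about 8 in all and at most 12, crops included, and the job is handed in when it is done.

Besides the shell and the picture viewer there is one more tool, called as name(argument=value, ...) on one line, values as JSON. move_arm: Moves the arm, as the interface text tells. Its arguments: {"type":"object","properties":{"steps":{"type":"array","items":{"type":"array"}},"grip_force":{"type":"number"}},"required":["steps"]}

```bash
mkdir -p pics
python3 - <<'E'
from cell import robot
import cv2
for n in("top","side"):
    cv2.imwrite(f"pics/{n}0.png",robot.read_camera(n)[:,:,::-1])
    c=robot.get_calibration(n);print(n,c)
print(robot.read_state())
E
```

```text
top {'fx': 412.26080442730665, 'fy': 412.26080442730665, 'cx': 318.6484174911244, 'cy': 194.71107598870083, 'R': array([[ 0.00934094, -0.99995524, -0.00150364],
       [-0.99768345, -0.00921837, -0.06739991],
       [ 0.06738303,  0.00212973, -0.99772491]]), 't': array([-0.009186  ,  0.5646156 ,  1.74622528])}
side {'fx': 518.0481206150889, 'fy': 518.0481206150889, 'cx': 309.16043109224603, 'cy': 204.98308573370602, 'R': array([[-6.84129114e-01, -7.29360640e-01,  6.42171625e-04],
       [-5.59364673e-01,  5.24110069e-01, -6.42199189e-01],
       [ 4.68058243e-01, -4.39706370e-01, -7.66537533e-01]]), 't': array([0.36794389, 0.38320565, 1.92764695])}
{'clock': 0.1, 'joints': array([ 1.24544753,  0.61581249, -0.01263195,  1.4246939 ,  0.00812409,
        1.10337591, -0.04038421]), 'qd': array([ 7.18042033e-04, -2.65683848e-03,  1.34261401e-03, -4.28279449e-03,
       -8.97927222e-04,  7.66441991e-04, -3.95535120e-05]), 'joint_torque': array([ 1.82184147e-03, -4.60039294e+01,  2.09834310e-01, -1.66244477e+01,
       -6.12981711e-02,  1.69980264e-02,  9.68524341e-05]), 'tcp_pos': array([ 0.19118482, -0.62053034,  0.21761828]), 'orientation': array([-0.56842536,  0.4206089 , -0.41931912,  0.56934369]), 'force': array([ 0.06609169, -0.13765424,  0.62763716]), 'ft_torque': array([-0.02217694, -0.02073375, -0.03792886]), 'grip_width': 1.0014606854253107}
```

View pics/top0.png

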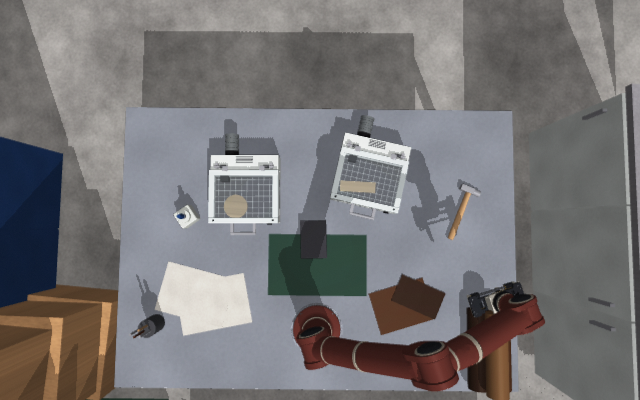

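View pics/side0.png

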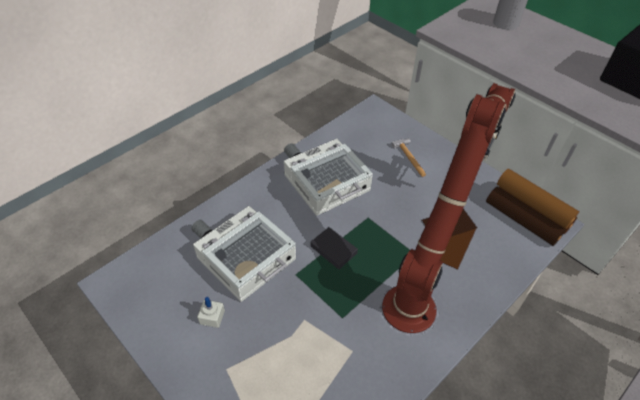

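The top view shows the round disc at (235,206) in the left engraver and the strip at (357,186) in the right one. The left bar is near (243,234).

```bash
cat > h.py <<'E'
import numpy as np
from cell import robot
from scipy.spatial.transform import Rotation as Ro
def ray(n,u,v,z):
    c=robot.get_calibration(n);R=c["R"];o=-R.T@c["t"]
    d=R.T@np.array([(u-c["cx"])/c["fx"],(v-c["cy"])/c["fy"],1]);return o+d*(z-o[2])/d[2]
def proj(n,X):
    c=robot.get_calibration(n);p=c["R"]@np.array(X)+c["t"]
    return np.array([c["cx"]+c["fx"]*p[0]/p[2],c["cy"]+c["fy"]*p[1]/p[2]])
E
python3 - <<'E'
from h import *
import cv2
a=cv2.imread("pics/top0.png")[145:245,195:295];a=cv2.resize(a,(600,600),interpolation=cv2.INTER_CUBIC)
b=cv2.imread("pics/side0.png")[200:305,185:305];
cv2.imwrite("pics/c1.png",a)
for u,v in((243,234),(208,222),(279,222)): print(ray("top",u,v,.11))
s=robot.read_state();print(Ro.from_quat(s["orientation"]).as_matrix())
E
```

```text
[0.39679137 0.29967922 0.11      ]
[0.44378668 0.44231316 0.11      ]
[0.44646872 0.15513606 0.11      ]
[[ 2.94519250e-01 -6.96141318e-04  9.55645293e-01]
 [-9.55642925e-01  2.12815906e-03  2.94520070e-01]
 [-2.23879278e-03 -9.99997493e-01 -3.84787142e-05]]
```

View pics/c1.png

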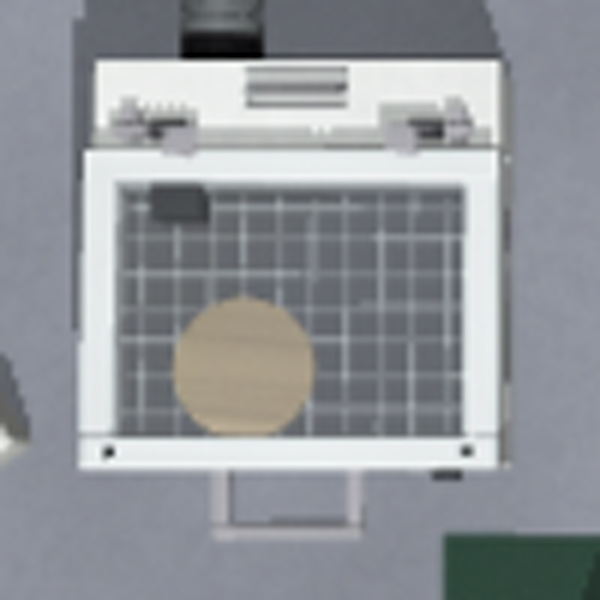

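move_arm(steps=[[-0.35,[0,-0.8,1],[0,-0.44,0]],[-0.35,[0,-0.8,1],[0,-0.44,0]],[-0.35,[0,-0.8,1],[0,-0.44,0]],[-0.35,[0,-0.8,1],[0,-0.44,0]],[-0.35,[0,-0.8,1],[0,-0.44,0]]], grip_force=15)

```text
clock: 0.52
tcp_pos: [0.2777, -0.584, 0.2913]
orientation: [-0.596, 0.385, -0.37, 0.6]
force: [0.1, -0.1, -0.3]
grip_width: 0.69
```

move_arm(steps=[[-0.35,[-0.1,0,1],[0,-0.44,0]],[-0.35,[-0.1,0,1],[0,-0.44,0]],[-0.35,[-0.1,0,1],[0,-0.44,0]],[-0.35,[-0.1,0,1],[0,-0.44,0]],[-0.35,[-0.1,0,1],[0,-0.44,0]]])

```text
clock: 0.93
tcp_pos: [0.3646, -0.5252, 0.2931]
orientation: [-0.624, 0.334, -0.322, 0.628]
force: [0.6, -0.8, -1.0]
grip_width: 0.349
```

move_arm(steps=[[-0.35,[-0.1,0,1],[0,-0.44,0]],[-0.35,[-0.1,0,1],[0,-0.44,0]],[-0.35,[-0.1,0,1],[0,-0.44,0]],[-0.35,[-0.1,0,1],[0,-0.44,0]],[-0.35,[-0.1,0,1],[0,-0.44,0]]])

```text
clock: 1.35
tcp_pos: [0.4392, -0.4506, 0.2896]
orientation: [-0.647, 0.285, -0.268, 0.654]
force: [0.5, -0.1, 0.1]
grip_width: 0.325
```

move_arm(steps=[[-0.35,[-0.4,0,0.9],[0,-0.32,0]],[-0.35,[-0.4,0,0.9],[0,-0.32,0]],[-0.35,[-0.4,0,0.9],[0,-0.32,0]],[-0.35,[-0.4,0,0.9],[0,-0.32,0]],[-0.35,[-0.4,0,0.9],[0,-0.32,0]]])

```text
clock: 1.77
tcp_pos: [0.4732, -0.3497, 0.2884]
orientation: [-0.661, 0.247, -0.227, 0.671]
force: [0.5, -0.5, -0.1]
grip_width: 0.321
```

move_arm(steps=[[-0.35,[-0.4,0,0.9],[0,-0.32,0]],[-0.35,[-0.4,0,0.9],[0,-0.32,0]],[-0.35,[-0.4,0,0.9],[0,-0.32,0]],[-0.35,[-0.4,0,0.9],[0,-0.32,0]],[-0.35,[-0.4,0,0.9],[0,-0.32,0]]])

```text
clock: 2.18
tcp_pos: [0.4938, -0.2434, 0.291]
orientation: [-0.675, 0.205, -0.186, 0.684]
force: [-0.3, -0.3, 0.2]
grip_width: 0.324
```

move_arm(steps=[[-0.35,[-0.4,0,0.9],[0,-0.32,0]],[-0.35,[-0.4,0,0.9],[0,-0.32,0]],[-0.35,[-0.4,0,0.9],[0,-0.32,0]],[-0.35,[-0.4,0,0.9],[0,-0.32,0]],[-0.35,[-0.4,0,0.9],[0,-0.32,0]]])

```text
clock: 2.6
tcp_pos: [0.5009, -0.1357, 0.294]
orientation: [-0.685, 0.163, -0.145, 0.695]
force: [0.2, -1.2, 0.5]
grip_width: 0.323
```

move_arm(steps=[[-0.35,[-0.4,0,0.9],[0,-0.32,0]],[-0.35,[-0.4,0,0.9],[0,-0.32,0]],[-0.35,[-0.4,0,0.9],[0,-0.32,0]],[-0.35,[-0.4,0,0.9],[0,-0.32,0]],[-0.35,[-0.4,0,0.9],[0,-0.32,0]]])

```text
clock: 3.02
tcp_pos: [0.4943, -0.0285, 0.2971]
orientation: [-0.694, 0.12, -0.103, 0.703]
force: [0.9, -1.1, -0.1]
grip_width: 0.329
```

move_arm(steps=[[-0.35,[-0.43,0,0.9],[0,-0.27,0]],[-0.35,[-0.43,0,0.9],[0,-0.27,0]],[-0.35,[-0.43,0,0.9],[0,-0.27,0]],[-0.35,[-0.43,0,0.9],[0,-0.27,0]],[-0.35,[-0.43,0,0.9],[0,-0.27,0]]])

```text
clock: 3.43
tcp_pos: [0.4722, 0.0774, 0.3001]
orientation: [-0.699, 0.082, -0.068, 0.707]
force: [1.1, 0.9, 0.3]
grip_width: 0.325
```

move_arm(steps=[[-0.35,[-0.43,0,0.9],[0,-0.27,0]],[-0.35,[-0.43,0,0.9],[0,-0.27,0]],[-0.35,[-0.43,0,0.9],[0,-0.27,0]],[-0.35,[-0.43,0,0.9],[0,-0.27,0]],[-0.35,[-0.43,0,0.9],[0,-0.27,0]]])

```text
clock: 3.85
tcp_pos: [0.4388, 0.1797, 0.3028]
orientation: [-0.703, 0.045, -0.033, 0.709]
force: [1.3, -0.2, 0.6]
grip_width: 0.322
```

move_arm(steps=[[-0.35,[-0.43,0,0.9],[0,-0.27,0]],[-0.35,[-0.43,0,0.9],[0,-0.27,0]],[-0.35,[-0.43,0,0.9],[0,-0.27,0]],[-0.35,[-0.4,0,0.8],[0,-0.27,0]],[-0.35,[0,0,0],[0,0,0]]])

```text
clock: 4.27
tcp_pos: [0.4017, 0.2606, 0.3054]
orientation: [-0.704, 0.011, -0.001, 0.71]
force: [-1.1, 0.4, 0.6]
grip_width: 0.328
```

```bash
cat >> h.py <<'E'
def tell(target,yaw=.01):
    s=robot.read_state();M=Ro.from_quat(s["orientation"]);p=s["tcp_pos"]
    G=Ro.from_matrix(np.array([[np.cos(yaw),0,-np.sin(yaw)],[np.sin(yaw),0,np.cos(yaw)],[0,-1,0]]))
    if np.linalg.det(G.as_matrix())<0: print("bad")
    print("clock",s["clock"],"p",p.round(4),"F",s["force"].round(2),"w",round(s["grip_width"]*93,1))
    print("shift rows",(M.inv().apply(np.array(target)-p)/.02).round(2),"turn rows",(np.degrees((M.inv()*G).as_rotvec())/4).round(2))
    print("ydir",M.as_matrix()[:,1].round(3),"zdir",M.as_matrix()[:,2].round(3))
E
python3 - <<'E'
from h import *
tell([.398,.30,.091]);print(robot.read_state()["joints"].round(2))
E
```

```text
clock 4.2667 p [0.4017 0.2606 0.3054] F [-1.15  0.42  0.64] w 30.5
shift rows [-0.07 10.74  1.87] turn rows [-0.13 -0.4  -0.19]
ydir [-0.014  0.009 -1.   ] zdir [0.018 1.    0.009]
[-0.19  0.31 -0.57  1.74  0.16  1.15 -0.82]
```

move_arm(steps=[[-0.35,[0,1,0.6],[-0.04,-0.13,-0.06]],[-0.35,[0,1,0.6],[-0.04,-0.13,-0.06]],[-0.35,[0,1,0.6],[-0.04,-0.13,-0.06]],[-0.35,[0,1,0],[0,0,0]],[-0.35,[0,1,0],[0,0,0]]])

```text
clock: 4.68
tcp_pos: [0.4037, 0.2982, 0.208]
orientation: [-0.706, -0.009, -0.002, 0.708]
force: [0.7, -1.3, -0.1]
grip_width: 0.326
```

move_arm(steps=[[-0.35,[0,1,0],[0,0,0]],[-0.35,[0,0,0],[0,0,0]],[-0.35,[0,0,0],[0,0,0]]])

```text
clock: 4.93
tcp_pos: [0.4022, 0.2938, 0.1842]
orientation: [0.709, 0.007, 0.001, -0.706]
force: [0.2, 0.2, 0.4]
grip_width: 0.327
```

Run:
```python
from h import *
import cv2
tell([.398,.30,.091])
a=cv2.cvtColor(robot.read_camera("side"),4)
u,v=proj("side",[.398,.3,.14]).astype(int);print(u,v)
x0,y0=u-60,v-60
c=cv2.resize(a[y0:y0+120,x0:x0+120],(600,600),interpolation=cv2.INTER_CUBIC)
for P,col in (([.398,.3,.11],(0,0,255)),([.398,.339,.11],(0,255,0)),([.398,.261,.11],(0,255,0))):
    p=(proj("side",P)-[x0,y0]+.5)*5;cv2.circle(c,tuple(p.astype(int)),3,col,1)
cv2.imwrite("pics/s1.png",c)
t=cv2.cvtColor(robot.read_camera("top"),4)
c=cv2.resize(t[145:245,195:295],(600,600),interpolation=cv2.INTER_CUBIC)
cv2.imwrite("pics/t1.png",c)
```

```text
clock 4.9333 p [0.4022 0.2938 0.1842] F [0.2  0.16 0.36] w 30.4
shift rows [-0.26  4.65  0.33] turn rows [ 0.06 -0.01  0.16]
ydir [ 0.011 -0.004 -1.   ] zdir [-0.009  1.    -0.004]
275 267
```

View pics/s1.png

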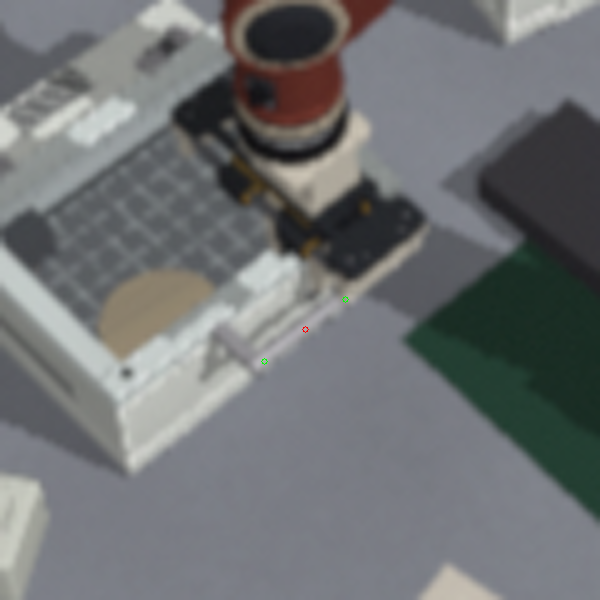

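The side view shows the bar within a few mm of the predicted marks, possibly about 3 mm further back. The fingers are above it, so I go down.

move_arm(steps=[[-0.35,[0,0.8,0.1],[0,0,0.05]],[-0.35,[0,0.8,0.1],[0,0,0.05]],[-0.35,[0,0.8,0.1],[0,0,0]],[-0.35,[0,0.6,0],[0,0,0]],[-0.35,[0,0.3,0],[0,0,0]]])

```text
clock: 5.45
tcp_pos: [0.4101, 0.3035, 0.126]
orientation: [-0.704, -0.01, -0.007, 0.71]
force: [-1.2, 0.2, 0.1]
grip_width: 0.323
```

Run:
```python
from h import *
tell([.400,.30,.091])
```

```text
clock 5.45 p [0.4101 0.3035 0.126 ] F [-1.17  0.25  0.08] w 30.1
shift rows [-0.54  1.74 -0.18] turn rows [-0.11 -0.09  0.33]
ydir [ 0.023  0.008 -1.   ] zdir [-0.004  1.     0.008]
```

move_arm(steps=[[-0.35,[-0.4,0,-0.1],[-0.05,-0.05,0.3]],[-0.35,[-0.1,0.4,0],[0,0,0]],[-0.35,[0,0.4,0],[0,0,0]]])

```text
clock: 5.7
tcp_pos: [0.4015, 0.3026, 0.1122]
orientation: [-0.704, -0.004, 0.0, 0.71]
force: [0.4, -0.1, -0.8]
grip_width: 0.324
```

Run:
```python
from h import *
tell([.400,.30,.091])
```

```text
clock 5.7 p [0.4015 0.3026 0.1122] F [ 0.36 -0.08 -0.78] w 30.2
shift rows [-0.08  1.06 -0.14] turn rows [-0.11 -0.05  0.09]
ydir [ 0.006  0.008 -1.   ] zdir [-0.006  1.     0.008]
```

move_arm(steps=[[-0.35,[-0.1,0.4,-0.1],[-0.05,0,0.05]],[-0.35,[-0.1,0.4,0],[0,0,0]],[-0.35,[0,0.3,0],[0,0,0]]])

```text
clock: 5.95
tcp_pos: [0.398, 0.3008, 0.0892]
orientation: [-0.705, -0.004, 0.0, 0.709]
force: [0.3, 0.3, 0.6]
grip_width: 0.326
```

Run:
```python
from h import *
tell([.400,.30,.091])
```

```text
clock 5.95 p [0.398  0.3008 0.0892] F [0.27 0.27 0.56] w 30.4
shift rows [ 0.1  -0.09 -0.04] turn rows [-0.08 -0.06  0.06]
ydir [ 0.004  0.005 -1.   ] zdir [-0.006  1.     0.005]
```

Now I shut the fingers on the bar; it should measure about 12 mm.

move_arm(steps=[[-0.7,[0,0,0],[0,0,0]],[-0.8,[0,0,0],[0,0,0]],[-0.9,[0,0,0],[0,0,0]],[-1,[0,0,0],[0,0,0]],[-1,[0,0,0],[0,0,0]]], grip_force=20)

```text
clock: 6.37
tcp_pos: [0.4038, 0.3003, 0.0883]
orientation: [-0.705, -0.005, -0.003, 0.709]
force: [-1.8, 0.4, -0.6]
grip_width: 0.123
```

Run:
```python
from h import *
tell([.400,.30,.091])
```

```text
clock 6.3667 p [0.4038 0.3003 0.0883] F [-1.81  0.41 -0.56] w 11.4
shift rows [-0.19 -0.14 -0.01] turn rows [-0.09 -0.1   0.18]
ydir [ 0.012  0.006 -1.   ] zdir [-0.003  1.     0.006]
```

Grip width is 11.4 mm, so the bar is held. Now I lift along the arc around the hinge at about x=0.676.

move_arm(steps=[[-1,[0,-0.5,0],[0,0,0]],[-1,[0,-0.6,0],[0,0,0]],[-1,[0.05,-0.6,0],[0,0,0]],[-1,[0.1,-0.6,0],[0,0,0]],[-1,[0.1,-0.6,0],[0,0,0]]])

```text
clock: 6.78
tcp_pos: [0.4107, 0.3002, 0.1493]
orientation: [-0.704, -0.007, -0.004, 0.71]
force: [5.0, 0.9, -3.9]
grip_width: 0.121
```

```bash
cat >> h.py <<'E'
def lid(goal,n=5):
    z=robot.read_state()["tcp_pos"][2]; th=np.arcsin((z-.0883)/.272);print("theta",th.round(3))
    print("to goal:");tell([.4038+.272*(1-np.cos(goal)),.3003,.0883+.272*np.sin(goal)])
    print("x err now",robot.read_state()["tcp_pos"][0]-(.4038+.272*(1-np.cos(th))),"q",robot.read_state()["joints"].round(2))
E
python3 - <<'E'
from h import *
lid(.4)
E
```

```text
theta 0.226
to goal:
clock 6.7833 p [0.4107 0.3002 0.1493] F [ 4.95  0.94 -3.91] w 11.2
shift rows [ 0.76 -2.24  0.02] turn rows [-0.11 -0.08  0.22]
ydir [ 0.015  0.008 -1.   ] zdir [-0.004  1.     0.007]
x err now 1.168431845544049e-05 q [-0.34  0.52 -0.5   1.92  0.36  0.77 -1.03]
```

move_arm(steps=[[-1,[0.12,-0.45,0],[0,0,0.04]],[-1,[0.14,-0.45,0],[0,0,0.04]],[-1,[0.16,-0.45,0],[0,0,0.04]],[-1,[0.18,-0.45,0],[0,0,0.04]],[-1,[0.2,-0.45,0],[0,0,0.04]]])

```text
clock: 7.2
tcp_pos: [0.4277, 0.3004, 0.2009]
orientation: [-0.703, -0.004, -0.0, 0.711]
force: [3.6, 1.6, -4.3]
grip_width: 0.123
```

Run:
```python
from h import *
lid(.6)
```

```text
theta 0.427
to goal:
clock 7.2 p [0.4277 0.3004 0.2009] F [ 3.64  1.64 -4.29] w 11.5
shift rows [ 1.19 -2.04  0.01] turn rows [-0.16 -0.06  0.09]
ydir [ 0.006  0.011 -1.   ] zdir [-0.006  1.     0.011]
x err now -0.0005447132449227787 q [-0.29  0.48 -0.54  1.81  0.3   0.92 -0.95]
```

move_arm(steps=[[-1,[0.2,-0.4,0],[-0.03,0,0.02]],[-1,[0.22,-0.4,0],[-0.03,0,0.02]],[-1,[0.24,-0.4,0],[-0.03,0,0.02]],[-1,[0.26,-0.4,0],[-0.03,0,0.02]],[-1,[0.27,-0.4,0],[-0.03,0,0.02]]])

```text
clock: 7.62
tcp_pos: [0.4524, 0.3006, 0.2458]
orientation: [-0.705, -0.003, 0.002, 0.709]
force: [4.0, 1.1, -3.9]
grip_width: 0.122
```

Run:
```python
from h import *
lid(.8)
```

```text
theta 0.617
to goal:
clock 7.6167 p [0.4524 0.3006 0.2458] F [ 4.    1.13 -3.93] w 11.3
shift rows [ 1.7  -1.88 -0.02] turn rows [-0.07 -0.04  0.04]
ydir [ 0.002  0.005 -1.   ] zdir [-0.007  1.     0.005]
x err now -0.0015632811446005257 q [-0.26  0.47 -0.55  1.69  0.27  1.06 -0.89]
```

move_arm(steps=[[-1,[0.28,-0.36,0],[0,0,0]],[-1,[0.3,-0.36,0],[0,0,0]],[-1,[0.31,-0.36,0],[0,0,0]],[-1,[0.32,-0.34,0],[0,0,0]],[-1,[0,0,0],[0,0,0]]])

```text
clock: 8.03
tcp_pos: [0.4781, 0.301, 0.2781]
orientation: [-0.704, -0.004, 0.001, 0.71]
force: [1.0, 0.9, -2.9]
grip_width: 0.125
```

Run:
```python
from h import *
import cv2
lid(.95)
a=cv2.cvtColor(robot.read_camera("side"),4)
p=robot.read_state()["tcp_pos"];b=p+[0,0,.0217]
u,v=proj("side",b).astype(int)
x0,y0=u-70,v-60
c=cv2.resize(a[y0:y0+120,x0:x0+120],(600,600),interpolation=cv2.INTER_CUBIC)
for dy in(-.039,0,.039):
    q=(proj("side",b+[0,dy,0])-[x0,y0]+.5)*5;cv2.circle(c,tuple(q.astype(int)),3,(0,0,255),1)
cv2.imwrite("pics/s2.png",c)
```

```text
theta 0.772
to goal:
clock 8.0333 p [0.4781 0.301  0.2781] F [ 1.03  0.86 -2.9 ] w 11.6
shift rows [ 1.98 -1.56 -0.04] turn rows [-0.12 -0.03  0.06]
ydir [ 0.004  0.008 -1.   ] zdir [-0.008  1.     0.008]
x err now -0.0028618662770679704 q [-0.24  0.47 -0.55  1.58  0.26  1.16 -0.84]
```

View pics/s2.png

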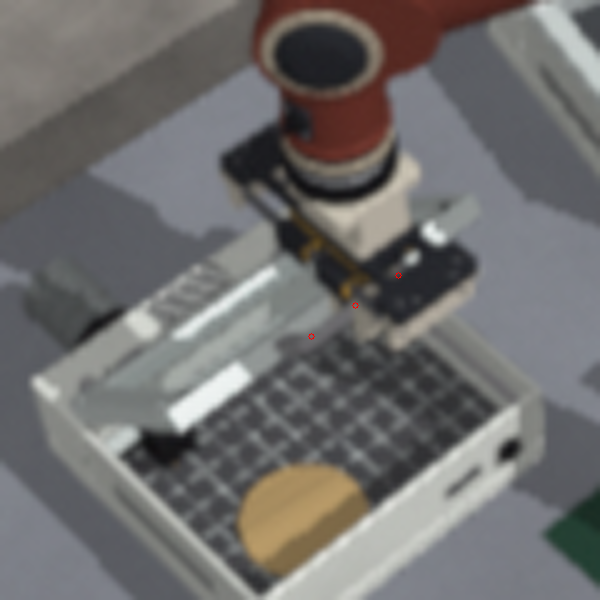

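Side view: the lid is up at about 0.77 rad and the bar agrees with the projected marks (312,336)–(355,305). The disc lies undisturbed. Next I ease just past balance.

move_arm(steps=[[-1,[0.34,-0.33,0],[0,0,0]],[-1,[0.36,-0.33,0],[0,0,0]],[-1,[0.38,-0.31,0],[0,0,0]],[-1,[0.4,-0.31,0],[0,0,0]],[-1,[0,0,0],[0,0,0]]])

```text
clock: 8.5
tcp_pos: [0.5031, 0.3013, 0.302]
orientation: [-0.705, -0.003, 0.007, 0.709]
force: [3.7, 1.1, -3.9]
grip_width: 0.12
```

Run:
```python
from h import *
lid(.96)
```

```text
theta 0.904
to goal:
clock 8.5 p [0.5031 0.3013 0.302 ] F [ 3.68  1.06 -3.85] w 11.2
shift rows [ 0.83 -0.46 -0.06] turn rows [-0.08  0.04 -0.08]
ydir [-0.006  0.005 -1.   ] zdir [-0.013  1.     0.005]
x err now -0.004482694873529702 q [-0.24  0.49 -0.55  1.47  0.26  1.25 -0.8 ]
```

move_arm(steps=[[-1,[0.3,-0.24,0],[0,0,0]],[-1,[0.3,-0.23,0],[0,0,0]],[-1,[0.3,-0.22,0],[0,0,0]],[-1,[0,0,0],[0,0,0]]])

```text
clock: 8.83
tcp_pos: [0.5191, 0.3014, 0.3146]
orientation: [-0.706, -0.001, 0.01, 0.708]
force: [1.3, 0.8, -2.2]
grip_width: 0.119
```

Run:
```python
from h import *
import cv2
lid(.96)
p=robot.read_state()["tcp_pos"];print("xtheta",np.arccos(1-(p[0]-.4038)/.272))
a=cv2.cvtColor(robot.read_camera("side"),4)
x0,y0=185,170
c=cv2.resize(a[y0:y0+120,x0:x0+120],(720,720)[:2],interpolation=cv2.INTER_CUBIC)[:600]
for th,col in((.85,(0,255,0)),(.95,(0,0,255)),(1.05,(255,0,0))):
  for R,ys in ((.272,(-.045,.045)),(.230,(-.14,.14))):
    for y in ys:
      q=(proj("side",[.6758-R*np.cos(th)-.01*y,.3003+y,.11+R*np.sin(th)])-[x0,y0]+.5)*6;cv2.circle(c,tuple(q.astype(int)),2,col,-1)
cv2.imwrite("pics/s3.png",c)
```

```text
theta 0.983
to goal:
clock 8.8333 p [0.5191 0.3014 0.3146] F [ 1.31  0.77 -2.24] w 11.1
shift rows [ 0.04  0.17 -0.06] turn rows [-0.05  0.08 -0.16]
ydir [-0.012  0.003 -1.   ] zdir [-0.015  1.     0.003]
x err now -0.005802059152117289 q [-0.24  0.51 -0.55  1.4   0.26  1.31 -0.78]
xtheta 0.9567626536401244
```

View pics/s3.png

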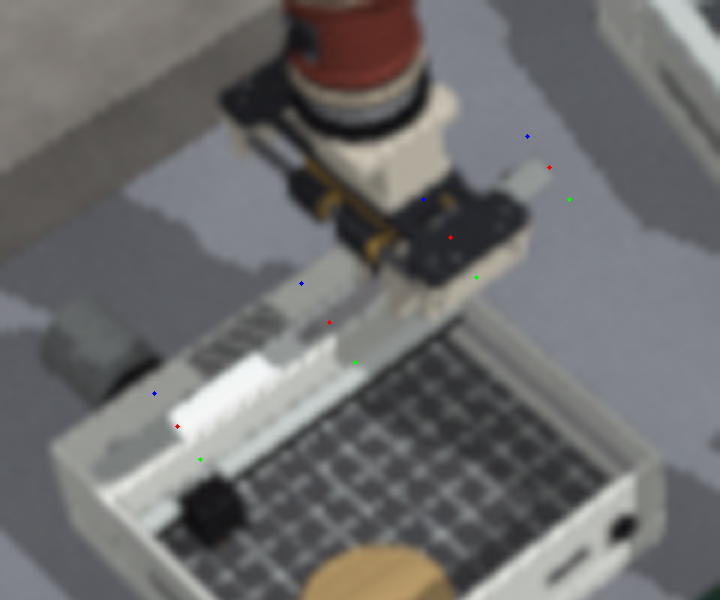

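The lid corners at (175,422) and (548,166) match the red 0.95 marks, and the TCP x gives 0.957, so the lid is just past balance and held. Now I ease it back.

move_arm(steps=[[-1,[-0.36,0.26,0],[0,0,0]],[-1,[-0.35,0.28,0],[0,0,0]],[-1,[-0.34,0.3,0],[0,0,0]],[-1,[-0.33,0.31,0],[0,0,0]],[-1,[0,0,0],[0,0,0]]])

```text
clock: 9.3
tcp_pos: [0.4909, 0.301, 0.2923]
orientation: [-0.706, -0.004, 0.008, 0.708]
force: [2.0, 1.0, -3.3]
grip_width: 0.124
```

Run:
```python
from h import *
lid(.77)
p=robot.read_state()["tcp_pos"];print("xtheta",np.arccos(1-(p[0]-.4038)/.272))
```

```text
theta 0.848
to goal:
clock 9.3 p [0.4909 0.301  0.2923] F [ 1.99  0.97 -3.28] w 11.5
shift rows [-0.51  0.73 -0.03] turn rows [-0.05  0.1  -0.07]
ydir [-0.005  0.003 -1.   ] zdir [-0.017  1.     0.004]
x err now -0.004997189604606156 q [-0.24  0.48 -0.55  1.52  0.26  1.22 -0.81]
xtheta 0.8231032830537508
```

move_arm(steps=[[-1,[-0.26,0.25,0],[0,0,0]],[-1,[-0.26,0.26,0],[0,0,0]],[-1,[0,0,0],[0,0,0]]])

```text
clock: 9.55
tcp_pos: [0.4806, 0.3009, 0.2824]
orientation: [-0.706, -0.005, 0.006, 0.708]
force: [2.0, 1.2, -2.1]
grip_width: 0.122
```

Run:
```python
from h import *
import cv2
lid(.77)
p=robot.read_state()["tcp_pos"];print("xtheta",np.arccos(1-(p[0]-.4038)/.272))
a=cv2.cvtColor(robot.read_camera("side"),4)
x0,y0=185,180
c=cv2.resize(a[y0:y0+120,x0:x0+120],(720,720),interpolation=cv2.INTER_CUBIC)[:600]
for th,col in((.70,(0,255,0)),(.78,(0,0,255)),(.86,(255,0,0))):
  for R,ys in ((.272,(-.045,.045)),(.230,(-.14,.14))):
    for y in ys:
      q=(proj("side",[.6758-R*np.cos(th)-.01*y,.3003+y,.11+R*np.sin(th)])-[x0,y0]+.5)*6;cv2.circle(c,tuple(q.astype(int)),2,col,-1)
cv2.imwrite("pics/s4.png",c)
```

```text
theta 0.795
to goal:
clock 9.55 p [0.4806 0.3009 0.2824] F [ 2.04  1.19 -2.13] w 11.4
shift rows [-0.    0.24 -0.03] turn rows [-0.06  0.1  -0.02]
ydir [-0.002  0.004 -1.   ] zdir [-0.017  1.     0.004]
x err now -0.00468058803533794 q [-0.24  0.47 -0.55  1.56  0.26  1.18 -0.83]
xtheta 0.7701926224325635
```

View pics/s4.png

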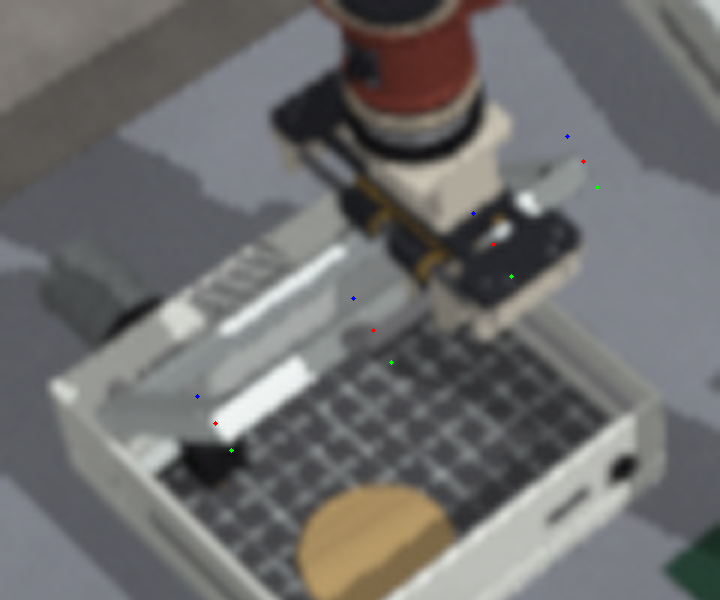

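The lid corners at (215,424) and (585,160) match the 0.78 marks, and the bar is still gripped at 11.4 mm. I hand in.

Run:
```python
from h import *
s=robot.read_state();print(s["clock"],s["tcp_pos"],s["force"],s["grip_width"],abs(s["qd"]).max())
robot.finish_job()
```

```text
9.6 [0.48098734 0.30092833 0.28279714] [ 0.88826911  0.5602543  -1.33155668] 0.12321963562344676 0.026685173414862953
the job is handed in; nothing more can be done
```

The round template was in the left engraver. I raised that lid to about 0.96 rad, just past balance, held in the gripper throughout. Then I eased it back and handed in at 9.6 s, still holding the bar.

- **Lid angle:** at the end it is about 0.77–0.78 rad, which puts the bar about 2–2.5 cm below its balance height. The side picture and the tool's x position agree on this. The angle from the tool's height read about 0.025 rad higher (0.795), probably because the bar rolled a few millimetres between the pads, so I did not rely on it.
- **Grip:** the opening measured about 11.4 mm on the 12 mm bar, set to 20 N. The wrist force readings during the lift stayed below about 7 N.
- **Surroundings:** the disc was lying in place in the last side picture. I did not look again at the right lid, strip, hammer, glue pot or slab after the lift. The arm passed about 0.29 m above the bench on its way over, and no reading suggested contact.

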